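Put a loaded galley away in the galley rack

TASK

Put the loose galley away in the left-hand column of the wooden rack (left as you look into its mouth, the column farther from the robot), on the lowest empty pair of runners. Carry it level, so that the printing block stays lying on it; start its open end on the runners, let go once it rests there by itself, then take it by the loop handle and slide it gently fully home against the stop. Leave the tools on the bench where they are.

Things in the scene. Friction and masses are not known exactly. Their poses are not given: they have to be found in the camera images.
- galley_mid (a point): Centre (half-way up) of the loose galley: narrow aluminium tray 250 long, 68 wide, 20 mm high, flat on the bench; 3 mm bed, 4 mm rims on both long sides and the head. About 0.27 kg (0.8 to 1.25 times that), balanced within 10 mm of its centre when loaded. x runs along it to the open rimless end (+125 mm), which goes into the rack first; head at -125 mm; z up. Grasp it across the 68 mm (y).
- galley_loop (a point): Grip point of the galley's loop handle, 165 mm behind the galley's centre (x = -165 mm), level with it. The loop is a level U of 8 mm round rod, 40 mm wide over its outsides (y), standing 55 mm out from the head (to x = -180 mm). Axes as the galley's.
- block_mid (a point): Centre of the printing block lying loose on the galley's bed: wood with a metal plate on top, 66 x 44 x 23 mm, about 60 g. z up.
- rack: Fixed galley rack: frame of light wooden posts holding two columns of four pairs of steel runners, 95 mm apart; 250 deep (x), 204 wide (y), 268 mm high, open all round. Origin under its centre; x points into the rack from its mouth, which is on the galley's side; y to the left looking into the mouth, which is away from the robot. Left-hand column at y = +47.5 mm, right-hand at -47.5 mm.
- col_a: Column A of the rack: one galley in it, on the lowest pair. It is the left-hand or the right-hand column (rack y of its origin +47.5 or -47.5 mm). Origin at bench height under its centre, axes as the rack's. Upper faces of the ledges at heights 45, 95, 145, 195 mm. The loops of the galleys in it stand out to x = -180 mm.
- col_b: Column B of the rack, the same, but with two galleys in it, on the two lowest pairs.
- col_a_slot (a point): Where the galley's centre lies when home on the lowest empty pair (second from below) of column A. Axes as the rack's: x into the rack, z up. The level ledges' upper faces are 10 mm below this point and run from x = -140 mm to the stop at +125 mm, which the galley's open end meets. Home, its head is flush with the front posts (x = -125 mm). The empty pair above is 50 mm higher.
- col_b_slot (a point): The same for column B: home on its lowest empty pair, the third from below.
- col_a_mouth (a point): Mouth of column A's lowest empty pair: 140 mm before col_a_slot, on the level of the ledges' upper faces; axes as the rack's. Each runner is a steel angle with a 16 mm wide ledge (47 mm clear between the two) and an upright flange 17 mm high that guides the galley with 3.5 mm play a side; over the first 20 mm the flanges flare out to about 9 mm play a side.
- col_b_mouth (a point): The same point for column B, 140 mm before col_b_slot.
- stick: Steel composing stick, 240 x 56 x 22 mm, a bystander on the bench; origin under its centre.
- planer: Wooden planer block, 150 x 80 x 38 mm, a bystander; origin under its centre.
- mallet: Wooden mallet, lying: head 100 mm long and 68 mm thick, handle reaching 210 mm from the head's axis, a bystander; origin under its head, handle along -x.
Not all that is in view belongs to the job. Leave any orange or yellow look-alike of the part that bears block_mid alone.

How it is judged:
By the outcome, as a careful person would: the job done as asked, in the order asked, and still so for the second after the job is handed in, with the robot touching nothing.
It also fails if it takes over 59 s, if anything falls off the work surface, if the arm or the gripper's body presses on something with over 40 N, if the wrist force passes 120 N, or if a joint passes its speed limit or range.

ROBOT

A 6-joint arm with a two-finger parallel gripper is mounted at the origin on the work surface. World frame = base frame: x ahead of the robot, y to its left, z up, the work surface at z = 0. Lengths are in m, angles in rad, forces in N, time in s.
With the tool pointing down it reaches from about 0.35 to 0.975 m from the base axis. Payload 4.9 kg.
Tool frame: the origin (TCP) lies at the very end of the fingers, on their centre line; the grasp point (between the pads) lies 19 mm behind it; z points along the fingers, y is the line along which they close (so a half turn about z gives the same grasp; the last joint's range is limited). The gripper opens to 85 mm and grips with 20 to 120 N. Pads are 22 mm wide; open, the fingers measure 114 mm over their backs; the gripper's body (76 mm by 85 mm) begins 54 mm behind the grasp point. The pads swing forward as they close: fully open they stand 13 mm farther back than shut.
Start: joints at [-1.433, 0.053, 1.613, -0, 1.476, -0.119], TCP at [0.159, -0.604, 0.194] pointing down, gripper open.
Joint ranges: [-3.01, 3.01], [-1.01, 2.22], [0.06, 2.58], [-1.02, 4.17], [0.09, 2.62], [-3.14, 3.14]. Speed limits (rad/s): [2.57, 2.57, 3.14, 3.14, 3.14, 3.14].

INTERFACE

Orientations are given as a unit quaternion [x, y, z, w].
In Python, from cell import monitor, viewer, robot gives the robot as it stands. The module is installed in compiled form; this text tells all that it offers.
- The arm moves only by the shell command python3 -m inch 'ROWS' [OPENING] [FORCE]. ROWS is JSON, a list of rows, each a list of 6 numbers: the shift along the tool's x, y, z in units of 0.3 m (1.0 is 0.3 m), then the turn, a rotation vector about the tool's x, y, z in units of pi rad (1.0 is pi rad). A call has exactly 10 rows; each row is the pose to reach, as a shift and turn from the pose commanded when the call began, along the tool's axes at that moment, turning the shorter way round; what a row does not reach only later rows make up. A row lasts 1/10 s, in which the tool goes at most 50 mm and 8.59 degrees, less where a joint would pass 70% of its speed; a pose out of reach is approached as far as the arm can. A call with a number of a shift or a turn outside -1 to 1 is refused whole. A call with a gripper value outside its range is refused whole. OPENING is the finger opening in mm, from 0 to 85.4, set as the call begins (- or left out, the last holds). The fingers move at their own pace and stop on an object; FORCE is the grip in N (left out, the last holds). Time passes only in rows, so rows that repeat a pose let the fingers close, or fill a call up. It gives the time, the measured TCP pose, the force, the opening and the grip force at its end, in the units of the state.
- monitor.observe(): the state, without advancing time (a new reading comes with each control period).
- viewer.read_camera(name): name is "scene" or "top" or "wrist"; returns the picture (384x512x3 uint8, red, green, blue); there is no depth.
- viewer.camera_info(name): a dict with "fx", "fy", "cx", "cy" (pixels), "world_from_camera" (4x4, takes a point from camera to world coordinates); the wrist camera has in their place "mount" (4x4, takes a point from camera to tool coordinates, whose origin is the TCP and whose axes are the flange's). Camera axes: x right, y up, looking along -z (the intrinsics and any distortion apply to the point x, -y, -z); pixel columns grow to the right and rows downward; lengths in m; the calibration is good to about 2 mm. A picture is of the moment at which its call begins: read the wrist's pose just before it. camera_info takes no time and is no camera call.
- robot.hand_in(): hands the job in; it is judged then, once.
The state is a dict: "t": time; "joint_positions": joint angles; "joint_velocities": joint speeds; "joint_torque": joint torques, N m; "ee_pos": TCP position; "orientation": TCP orientation; "wrist_force": force on the tool from outside, world axes, zero at the start; "moment": the same for the moment, N m; "gripper_width": finger opening in m; "grasp_force": force on a finger pad.
Only numpy, scipy, OpenCV 4.12 (cv2) and the standard library are available. Lean on these libraries where they do the work, as an engineer would, in place of code of your own. Each camera call takes 0.05 s, during which the arm holds its last target. There are 200 camera calls.

## Working session

There is one attempt and no reset: what is moved stays moved. The work goes in short steps, Python scripts to look and compute and a shell command to move; the robot and the scene stay as the last step left them, time stands still between calls to the robot, and variables do not carry over. Pictures are saved under pics/ and viewed, at most 10 in all, crops included, and the job is handed in when it is done.

```bash
mkdir -p pics
python3 - <<'E'
from cell import monitor, viewer
import cv2, numpy as np
np.set_printoptions(precision=4,suppress=True)
s=monitor.observe(); print(s)
for n in ("scene","top"):
    i=viewer.camera_info(n); print(n,i)
    im=viewer.read_camera(n); cv2.imwrite(f"pics/{n}0.png",im[:,:,::-1])
print(viewer.camera_info("wrist"))
E
```

```text
{'t': 0.0, 'joint_positions': array([-1.433 ,  0.0534,  1.6143, -0.    ,  1.476 , -0.119 ]), 'joint_velocities': array([-0.0029, -0.0001, -0.0011,  0.0012,  0.0005, -0.0001]), 'joint_torque': array([  0.0014, -39.3682, -37.0172,   0.0001,   0.0071,   0.    ]), 'ee_pos': array([ 0.1586, -0.6038,  0.1925]), 'orientation': array([ 0.9918,  0.1281, -0.    , -0.001 ]), 'wrist_force': array([ 0.5862, -0.5976,  0.0572]), 'moment': array([ 0.0224, -0.0464,  0.0237]), 'grasp_force': 0.0, 'gripper_width': 0.085425674438785}
scene {'fx': 349.4687912288814, 'fy': 349.4687912288814, 'cx': 255.43824505780643, 'cy': 193.1817959973957, 'world_from_camera': array([[-0.9143, -0.3115,  0.2589,  0.9329],
       [ 0.4047, -0.7256,  0.5564,  0.7743],
       [ 0.0145,  0.6135,  0.7895,  1.0752],
       [ 0.    ,  0.    ,  0.    ,  1.    ]])}
top {'fx': 483.9383531188446, 'fy': 483.9383531188446, 'cx': 255.1317442526926, 'cy': 192.29108135454635, 'world_from_camera': array([[-0.0248,  0.9816, -0.1895,  0.3335],
       [-0.9996, -0.0261, -0.0044,  0.1104],
       [-0.0092,  0.1894,  0.9819,  1.6353],
       [ 0.    ,  0.    ,  0.    ,  1.    ]])}
{'fx': 320.5854647078645, 'fy': 320.5854647078645, 'cx': 257.50342594970067, 'cy': 192.44892624380276, 'mount': array([[ 0.0002,  0.9483,  0.3173,  0.0818],
       [ 1.    ,  0.0003, -0.0017, -0.0003],
       [-0.0017,  0.3173, -0.9483, -0.1798],
       [ 0.    ,  0.    ,  0.    ,  1.    ]])}
```

View pics/scene0.png

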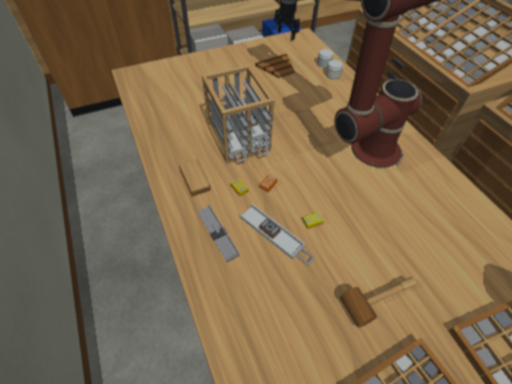

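View pics/top0.png

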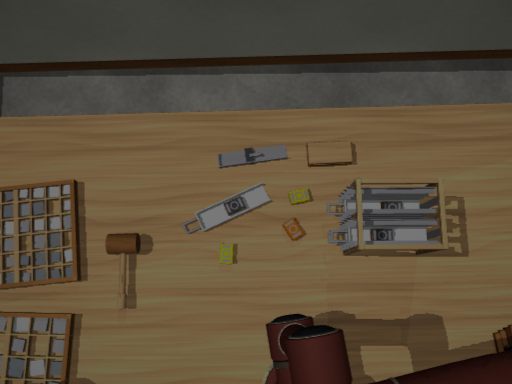

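The scene shows the grey galley with the block at about (275,230), loop at (305,257), in the top view at (233,208), loop (193,226), open end (267,192). The rack has its mouth at top (345,225); the left column is the row at v≈207. Lookalikes for the block's galley: composing stick top (253,156), planer (330,153), yellow pieces (299,196) and (227,253), orange piece (293,229). I choose the tray at (233,208), as it has the loop and the block on it.

```bash
cat > h.py <<'E'
import numpy as np, cv2
from cell import monitor, viewer
from scipy.spatial.transform import Rotation as R
np.set_printoptions(precision=4,suppress=True)
def cam(name,s=None):
    i=viewer.camera_info(name)
    if name=="wrist":
        T=np.eye(4);T[:3,:3]=R.from_quat(s['orientation']).as_matrix();T[:3,3]=s['ee_pos'];M=T@i['mount']
    else: M=i['world_from_camera']
    return i,M
def ray(c,uv,z):
    i,M=c; uv=np.atleast_2d(uv).astype(float)
    d=np.c_[(uv[:,0]-i['cx'])/i['fx'],-(uv[:,1]-i['cy'])/i['fy'],-np.ones(len(uv))]@M[:3,:3].T
    o=M[:3,3]; return o+d*((z-o[2])/d[:,2])[:,None]
def proj(c,P):
    i,M=c; p=(np.atleast_2d(P)-M[:3,3])@M[:3,:3]
    return np.c_[i['cx']+i['fx']*p[:,0]/-p[:,2], i['cy']-i['fy']*p[:,1]/-p[:,2]]
E
python3 - <<'E'
from h import *
t=cv2.imread('pics/top0.png'); s=cv2.imread('pics/scene0.png')
a=cv2.resize(t[165:260,175:325],None,fx=2.6,fy=2.6,interpolation=3)
b=cv2.resize(t[165:260,320:455],None,fx=2.9,fy=2.9,interpolation=3)[:247]
c=cv2.resize(s[60:170,195:285],None,fx=3.1,fy=3.1,interpolation=3)
W=780;o=np.zeros((600,W,3),np.uint8)
o[:247,:390]=a[:247];o[:b.shape[0],390:780]=b[:,:390];o[250:250+c.shape[0],:c.shape[1]]=c[:350]
cv2.imwrite('pics/crop1.png',o)
hsv=cv2.cvtColor(t,cv2.COLOR_BGR2HSV)
m=((hsv[...,1]<60)&(hsv[...,2]>60)).astype(np.uint8); 
mm=np.zeros_like(m);mm[175:245,180:280]=m[175:245,180:280]
C=cam("top")
k=cv2.connectedComponentsWithStats(mm)
print(k[2])
j=1+k[2][1:,4].argmax()
ys,xs=np.where(k[1]==j); P=ray(C,np.c_[xs,ys],0.02)[:,:2]
# body without loop : along pca
r=cv2.minAreaRect((P*1000).astype(np.float32)); print(r, cv2.boxPoints(r))
E
```

```text
[[     0      0    512    384 195137]
 [   182    183     89     51   1471]]
((588.3692626953125, 220.787841796875), (72.04325866699219, 303.55157470703125), 23.49356460571289) [[494.8288 345.6223]
 [615.8385  67.2337]
 [681.9097  95.9534]
 [560.9    374.342 ]]
```

View pics/crop1.png

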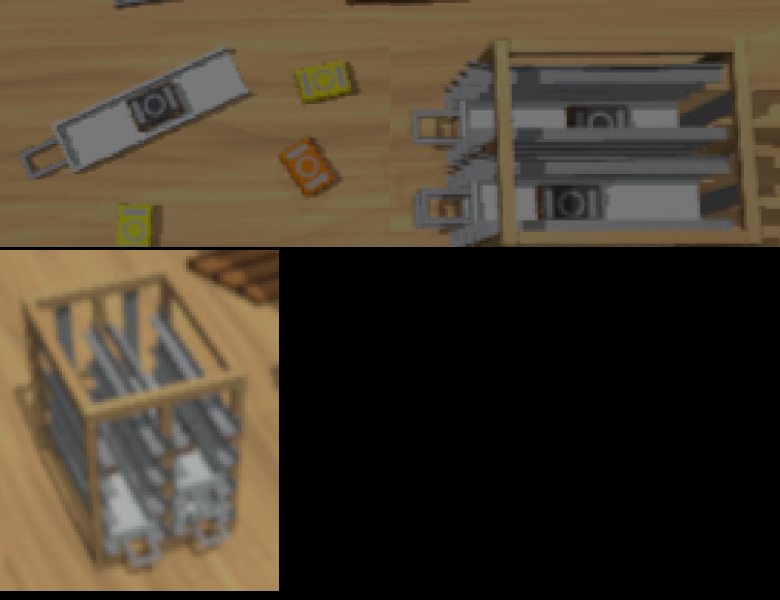

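The crop confirms the tray choice: loop at its head, block on it. The far (left) column seems to hold one galley (A), the near column two. I'll move to a viewpoint above the mouth and galley.

```bash
R='[0.633,-0.7,-0.4,0,0,0]'; python3 -m inch '[[0.633,-0.7,-0.4,0,0,0],[0.633,-0.7,-0.4,0,0,0],[0.633,-0.7,-0.4,0,0,0],[0.633,-0.7,-0.4,0,0,0],[0.633,-0.7,-0.4,0,0,0],[0.633,-0.7,-0.4,0,0,0],[0.633,-0.7,-0.4,0,0,0],[0.633,-0.7,-0.4,0,0,0],[0.633,-0.7,-0.4,0,0,0],[0.633,-0.7,-0.4,0,0,0]]' 85
python3 -m inch '[[0.633,-0.7,-0.2,0,0,0],[0.633,-0.7,-0.2,0,0,0],[0.633,-0.7,-0.2,0,0,0],[0.633,-0.7,-0.2,0,0,0],[0.633,-0.7,-0.2,0,0,0],[0.633,-0.7,-0.2,0,0,0],[0.633,-0.7,-0.2,0,0,0],[0.633,-0.7,-0.2,0,0,0],[0.633,-0.7,-0.2,0,0,0],[0.633,-0.7,-0.2,0,0,0]]'
python3 -m inch '[[0.633,-0.7,-0.16,0,0,-0.418],[0.633,-0.7,-0.16,0,0,-0.418],[0.633,-0.7,-0.16,0,0,-0.418],[0.633,-0.7,-0.16,0,0,-0.418],[0.633,-0.7,-0.16,0,0,-0.418],[0.633,-0.7,-0.16,0,0,-0.418],[0.633,-0.7,-0.16,0,0,-0.418],[0.633,-0.7,-0.16,0,0,-0.418],[0.633,-0.7,-0.16,0,0,-0.418],[0.633,-0.7,-0.16,0,0,-0.418]]'
python3 - <<'E'
from h import *
s=monitor.observe();im=viewer.read_camera("wrist")
cv2.imwrite('pics/w1.png',im[:,:,::-1]); np.savez('w1.npz',p=s['ee_pos'],q=s['orientation']); print(s['t'],s['ee_pos'],s['orientation'],s['joint_positions'])
b=cv2.resize(im[:,:,::-1],(800,600),interpolation=3);cv2.imwrite('pics/w1b.png',b)
E
```

```text
t: 1.1
ee_pos: [0.2883, -0.3537, 0.3121]
orientation: [0.992, 0.127, -0.001, -0.001]
wrist_force: [-0.1, 0.0, -0.5]
gripper_width: 0.0851
grasp_force: 0.0
t: 2.1
ee_pos: [0.4189, -0.1031, 0.3728]
orientation: [0.992, 0.127, -0.001, -0.0]
wrist_force: [0.5, -0.6, -0.5]
gripper_width: 0.085
grasp_force: 0.0
t: 3.1
ee_pos: [0.5501, 0.1483, 0.4212]
orientation: [0.708, 0.706, -0.0, -0.0]
wrist_force: [-0.7, -0.1, -0.6]
gripper_width: 0.0852
grasp_force: 0.0
3.1 [0.5501 0.1483 0.4212] [ 0.7082  0.706  -0.0004 -0.0002] [ 0.1327 -0.1116  1.4025 -0.0001  1.8516  0.1359]
```

View pics/w1b.png

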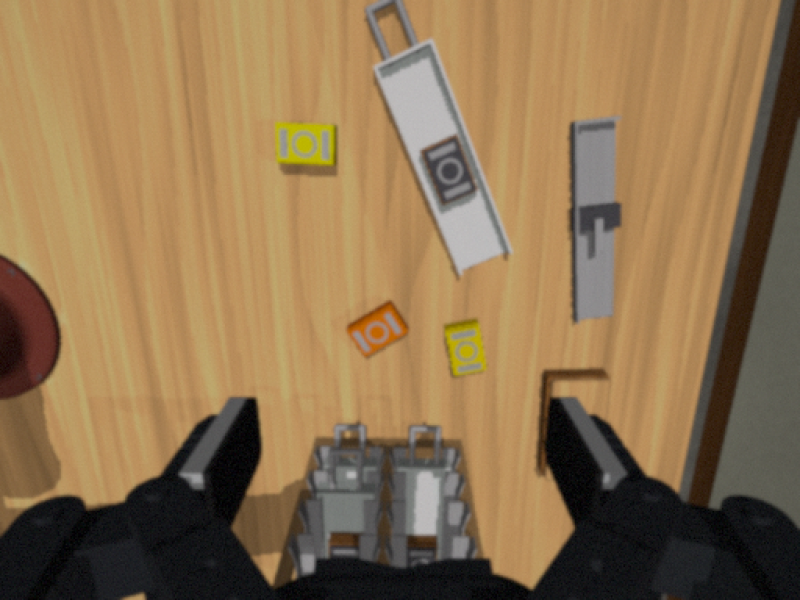

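The wrist picture (800×600 scale) shows: the galley head at (405,55), its open end at (483,262), the block (448,170); the rack mouth below with lower loops at (350,430) and (425,430). The near column (image left) shows two stacked galleys, the far one (image right) only the low one – so left column = A, second pair.

Run:
```python
from h import *
d=np.load('w1.npz');s=dict(ee_pos=d['p'],orientation=d['q']);C=cam("wrist",s);T=cam("top")
im=cv2.imread('pics/w1.png');hsv=cv2.cvtColor(im,cv2.COLOR_BGR2HSV)
m=((hsv[...,1]<45)&(hsv[...,2]>70)).astype(np.uint8)
mm=np.zeros_like(m);mm[0:185,225:340]=m[0:185,225:340]
k=cv2.connectedComponentsWithStats(mm);j=1+k[2][1:,4].argmax();print(k[2][j])
ys,xs=np.where(k[1]==j);P=ray(C,np.c_[xs,ys],0.018)[:,:2]
r=cv2.minAreaRect((P*1000).astype(np.float32));print(r);print(cv2.boxPoints(r))
# loops on lowest galleys (z .055): tip centre
print('loop tips wrist',ray(C,np.array([[350,426],[425,427]])/1.5625,0.059))
print('frame top',ray(T,[[357,179],[358,252],[446,249],[443,180]],0.268))
print('block',ray(C,np.array([[448,170]])/1.5625,.026))
# gray-blob columns in the wrist view : loop extents
t=cv2.imread('pics/top0.png')
e=np.vstack([cv2.resize(t[170:262,325:455],None,fx=6,fy=6,interpolation=3)]);
w=cv2.resize(im[262:384,180:315],None,fx=5.9,fy=5.9,interpolation=3)
cv2.imwrite('pics/rt.png',e[:600]);cv2.imwrite('pics/rw.png',w[:600,:800])
```

```text
[ 234    0   94  176 5700]
((588.6760864257812, 220.1317138671875), (68.43173217773438, 301.97930908203125), 23.466896057128906)
[[497.1632 345.0076]
 [617.4172  68.005 ]
 [680.189   95.2558]
 [559.935  372.2585]]
loop tips wrist [[ 0.4841 -0.1168  0.059 ]
 [ 0.5776 -0.1185  0.059 ]]
frame top [[ 0.6287 -0.1785  0.268 ]
 [ 0.4192 -0.1677  0.268 ]
 [ 0.4213 -0.4145  0.268 ]
 [ 0.6191 -0.4255  0.268 ]]
block [[0.601  0.1901 0.026 ]]
```

View pics/rw.png

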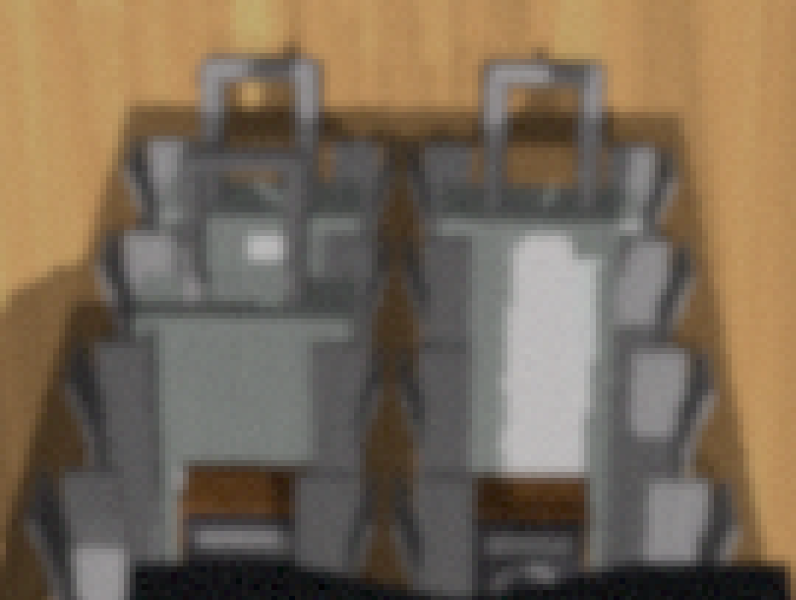

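View pics/rt.png

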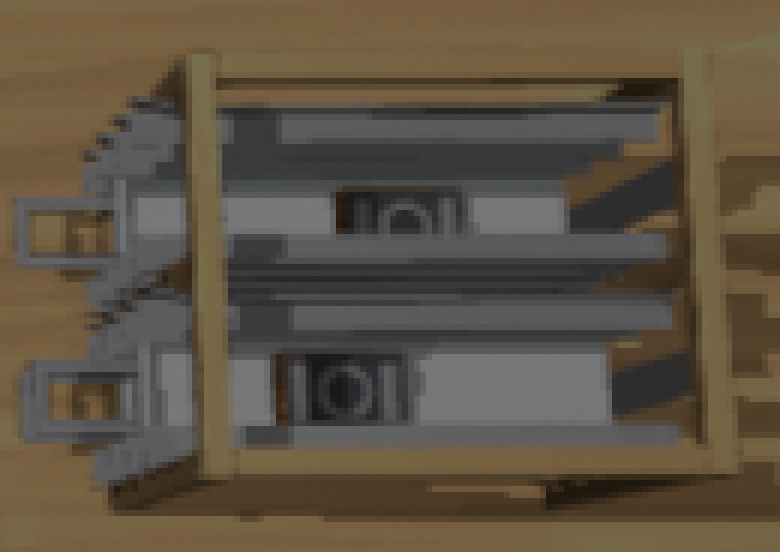

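The near column holds two galleys (heads at crop (250,185) and (240,310)); the far (image-right) column holds only the lowest, so its second pair (ledge fronts at crop (445,235) and (645,235)) is empty.

Run:
```python
from h import *
d=np.load('w1.npz');s=dict(ee_pos=d['p'],orientation=d['q']);C=cam("wrist",s);T=cam("top")
f=lambda p:np.array(p)/5.9+[180,262]
for z,v,a in ((.095,235,(418,470,620,672)),(.145,345,(415,472,628,688)),(.195,480,(415,472,648,708))):
    P=ray(C,f([(x,v) for x in a]),z);print(z,P[:,0],P[:,0].mean(),P[:,1].mean())
print('loop low A',ray(C,f([(485,62),(606,62)]),.057),'low B',ray(C,f([(200,58),(320,58)]),.057),'B2',ray(C,f([(183,155),(305,155)]),.107))
q=ray(T,np.array([(190,52),(203,480),(712,48),(740,474)])/6+[325,170],.268);print(q,q.mean(0))
```

```text
0.095 [0.5367 0.5533 0.6011 0.6177] 0.5771826476600848 -0.15722211027640365
0.145 [0.5368 0.5536 0.5994 0.617 ] 0.576704758615554 -0.15746032425178458
0.195 [0.5379 0.5532 0.6006 0.6167] 0.5771035251250916 -0.15922640549186698
loop low A [[ 0.5585 -0.118   0.057 ]
 [ 0.5986 -0.1181  0.057 ]] low B [[ 0.4642 -0.1162  0.057 ]
 [ 0.5039 -0.1163  0.057 ]] B2 [[ 0.4653 -0.1185  0.107 ]
 [ 0.5027 -0.1186  0.107 ]]
[[ 0.6297 -0.1776  0.268 ]
 [ 0.4248 -0.1704  0.268 ]
 [ 0.6249 -0.428   0.268 ]
 [ 0.4212 -0.421   0.268 ]] [ 0.5251 -0.2992  0.268 ]
```

Mouth A is at (0.577,-0.1575), consistent with ledge spacing (48 mm), loops (x=-180) and frame; rack heading ≈ -91.5°, slot ≈ (0.5735,-0.2975,0.105). Galley centre (0.5995,0.195), heading -66.5°. I'll grasp 80 mm behind its centre, so the body clears the upper runners at the mouth.

```bash
python3 -m inch '[[0.4,0.059,0.967,0,0,-0.132],[0.4,0.059,0.967,0,0,-0.132],[0.4,0.059,0.967,0,0,-0.132],[0.4,0.059,0.967,0,0,-0.132],[0.4,0.059,0.967,0,0,-0.132],[0.4,0.059,0.967,0,0,-0.132],[0.4,0.059,0.967,0,0,-0.132],[0.4,0.059,0.967,0,0,-0.132],[0.4,0.059,0.967,0,0,-0.132],[0.4,0.059,0.967,0,0,-0.132]]' 85.4
python3 -m inch '[[0,0,0.1,0,0,0],[0,0,0.2,0,0,0],[0,0,0.3,0,0,0],[0,0,0.33,0,0,0],[0,0,0.36,0,0,0],[0,0,0.38,0,0,0],[0,0,0.4,0,0,0],[0,0,0.41,0,0,0],[0,0,0.42,0,0,0],[0,0,0.42,0,0,0]]'
python3 - <<'E'
from h import *
im=viewer.read_camera("wrist")
cv2.imwrite('pics/w2.png',im[:,:,::-1])
E
```

```text
t: 4.15
ee_pos: [0.5698, 0.2693, 0.1355]
orientation: [0.547, 0.837, 0.002, 0.002]
wrist_force: [0.5, -0.1, 0.8]
gripper_width: 0.0856
grasp_force: 0.0
t: 5.15
ee_pos: [0.5675, 0.2696, 0.0056]
orientation: [0.547, 0.837, -0.0, -0.0]
wrist_force: [-0.2, 0.8, 0.5]
gripper_width: 0.0854
grasp_force: 0.0
```

View pics/w2.png

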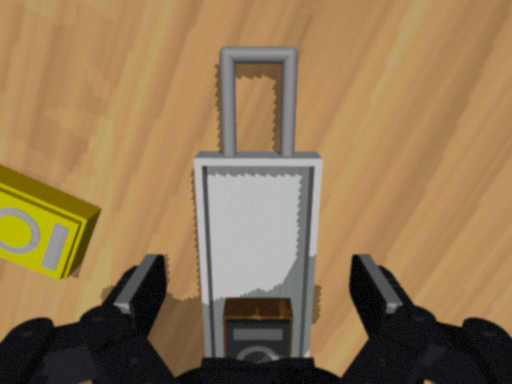

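The galley sits centred (u≈258) between the open fingers (165, 350). Lower a little, then close.

```bash
python3 -m inch '[[0,0,0.01,0,0,0],[0,0,0.02,0,0,0],[0,0,0.03,0,0,0],[0,0,0.035,0,0,0],[0,0,0.035,0,0,0],[0,0,0.035,0,0,0],[0,0,0.035,0,0,0],[0,0,0.035,0,0,0],[0,0,0.035,0,0,0],[0,0,0.035,0,0,0]]'
python3 -m inch '[[0,0,0,0,0,0],[0,0,0,0,0,0],[0,0,0,0,0,0],[0,0,0,0,0,0],[0,0,0,0,0,0],[0,0,0,0,0,0],[0,0,0,0,0,0],[0,0,0,0,0,0],[0,0,0,0,0,0],[0,0,0,0,0,0]]' 60 90
python3 -m inch '[[0,0,-0.01,0,0,0],[0,0,-0.02,0,0,0],[0,0,-0.03,0,0,0],[0,0,-0.05,0,0,0],[0,0,-0.07,0,0,0],[0,0,-0.09,0,0,0],[0,0,-0.11,0,0,0],[0,0,-0.12,0,0,0],[0,0,-0.13,0,0,0],[0,0,-0.13,0,0,0]]'
```

```text
t: 6.2
ee_pos: [0.5676, 0.2696, -0.0048]
orientation: [0.547, 0.837, 0.0, 0.0]
wrist_force: [-0.5, 0.0, 0.1]
gripper_width: 0.0855
grasp_force: 0.0
t: 7.2
ee_pos: [0.5675, 0.2695, -0.0049]
orientation: [0.547, 0.837, -0.0, -0.0]
wrist_force: [0.0, -0.3, -0.2]
gripper_width: 0.0596
grasp_force: 0.0
t: 8.2
ee_pos: [0.5678, 0.2696, 0.0346]
orientation: [0.547, 0.837, 0.0, 0.0]
wrist_force: [0.9, -0.3, -0.5]
gripper_width: 0.0598
grasp_force: 0.0
```

Run:
```python
from h import *
im=viewer.read_camera("wrist"); sc=viewer.read_camera("scene")
o=np.vstack([np.hstack([im[:,:,::-1]]) ,])
c=cv2.resize(sc[170:290,210:330,::-1],(288,288),interpolation=3)
p=np.zeros((384,800,3),np.uint8);p[:,:512]=o;p[:288,512:]=c
cv2.imwrite('pics/w3.png',p)
```

```text
(no output)
```

View pics/w3.png

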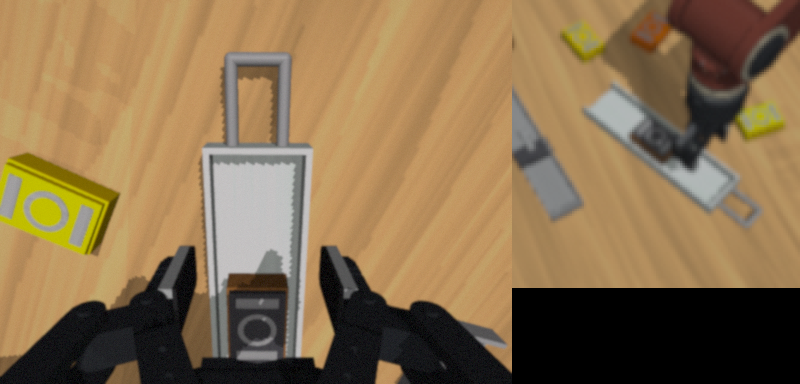

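The galley and block did not move; the fingers closed just above the rim, so the tips stand higher than reckoned. Reopen and go lower in steps.

```bash
python3 -m inch '[[0,0,0,0,0,0],[0,0,0,0,0,0],[0,0,0,0,0,0],[0,0,0,0,0,0],[0,0,0.04,0,0,0],[0,0,0.08,0,0,0],[0,0,0.12,0,0,0],[0,0,0.135,0,0,0],[0,0,0.145,0,0,0],[0,0,0.15,0,0,0]]' 85.4
python3 -m inch '[[0,0,0.002,0,0,0],[0,0,0.004,0,0,0],[0,0,0.006,0,0,0],[0,0,0.008,0,0,0],[0,0,0.01,0,0,0],[0,0,0.012,0,0,0],[0,0,0.014,0,0,0],[0,0,0.014,0,0,0],[0,0,0.014,0,0,0],[0,0,0.014,0,0,0]]'
```

```text
t: 9.3
ee_pos: [0.5674, 0.2695, -0.0114]
orientation: [0.547, 0.837, -0.0, -0.0]
wrist_force: [-0.3, 0.0, -0.6]
gripper_width: 0.0853
grasp_force: 0.0
t: 10.3
ee_pos: [0.5675, 0.2695, -0.0151]
orientation: [0.547, 0.837, 0.0, -0.0]
wrist_force: [0.8, -0.1, -0.2]
gripper_width: 0.0851
grasp_force: 0.0
```

```bash
python3 -m inch '[[0,0,0,0,0,0],[0,0,0,0,0,0],[0,0,0,0,0,0],[0,0,0,0,0,0],[0,0,0,0,0,0],[0,0,0,0,0,0],[0,0,0,0,0,0],[0,0,0,0,0,0],[0,0,0,0,0,0],[0,0,0,0,0,0]]' 72 40
python3 -m inch '[[0,0,0,0,0,0],[0,0,0,0,0,0],[0,0,0,0,0,0],[0,0,0,0,0,0],[0,0,0,0,0,0],[0,0,0,0,0,0],[0,0,0,0,0,0],[0,0,0,0,0,0],[0,0,0,0,0,0],[0,0,0,0,0,0]]' 60 40
```

```text
t: 11.3
ee_pos: [0.5675, 0.2695, -0.0151]
orientation: [0.547, 0.837, -0.0, -0.0]
wrist_force: [-0.6, 0.4, -0.3]
gripper_width: 0.0719
grasp_force: 0.0
t: 12.3
ee_pos: [0.5676, 0.2695, -0.0151]
orientation: [0.547, 0.837, 0.0, 0.0]
wrist_force: [-0.4, 0.5, -0.9]
gripper_width: 0.06
grasp_force: 0.0
```

Still no contact. In picture w2 the pads' visible ends (inner edges 165/350 at row 255, gap 185 px for 85 mm) reckon to ~40 mm behind the TCP, so the finger ends truly stand well back; I go lower accordingly.

```bash
python3 -m inch '[[0,0,0,0,0,0],[0,0,0,0,0,0],[0,0,0,0,0,0],[0,0,0.01,0,0,0],[0,0,0.02,0,0,0],[0,0,0.025,0,0,0],[0,0,0.03,0,0,0],[0,0,0.035,0,0,0],[0,0,0.04,0,0,0],[0,0,0.04,0,0,0]]' 85.4
python3 -m inch '[[0,0,0,0,0,0],[0,0,0,0,0,0],[0,0,0,0,0,0],[0,0,0,0,0,0],[0,0,0,0,0,0],[0,0,0,0,0,0],[0,0,0,0,0,0],[0,0,0,0,0,0],[0,0,0,0,0,0],[0,0,0,0,0,0]]' 64 40
python3 - <<'E'
from h import *
im=viewer.read_camera("wrist")
cv2.imwrite('pics/w4.png',im[:,:,::-1])
E
```

```text
t: 13.3
ee_pos: [0.5673, 0.2695, -0.0274]
orientation: [0.547, 0.837, -0.0, -0.0]
wrist_force: [1.0, -0.1, -0.3]
gripper_width: 0.0853
grasp_force: 0.0
t: 14.3
ee_pos: [0.5679, 0.2697, -0.0263]
orientation: [0.547, 0.837, 0.0, 0.0]
wrist_force: [-1.8, -0.0, 5.6]
gripper_width: 0.0655
grasp_force: 43.7
```

View pics/w4.png

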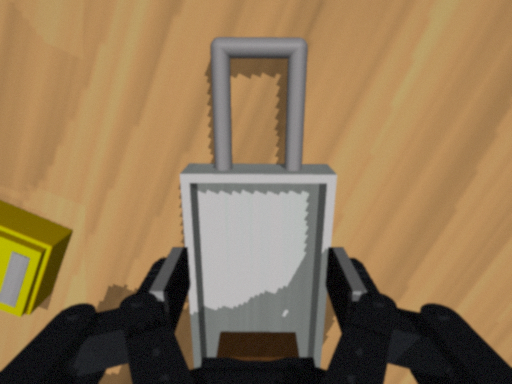

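The pads (inner edges 188 and 329, row 250) sit against the galley's sides, but only on the rims' upper edge (width 65.5, upward force). Open, lower 10 mm, close again.

```bash
python3 -m inch '[[0,0,0,0,0,0],[0,0,0,0,0,0],[0,0,0,0,0,0],[0,0,0.006,0,0,0],[0,0,0.012,0,0,0],[0,0,0.018,0,0,0],[0,0,0.024,0,0,0],[0,0,0.03,0,0,0],[0,0,0.033,0,0,0],[0,0,0.033,0,0,0]]' 80
python3 -m inch '[[0,0,0,0,0,0],[0,0,0,0,0,0],[0,0,0,0,0,0],[0,0,0,0,0,0],[0,0,0,0,0,0],[0,0,0,0,0,0],[0,0,0,0,0,0],[0,0,0,0,0,0]
,[0,0,0,0,0,0],[0,0,0,0,0,0]]' 60 60
```

```text
t: 15.35
ee_pos: [0.5674, 0.2695, -0.0372]
orientation: [0.547, 0.837, -0.0, -0.0]
wrist_force: [-0.7, -0.1, 0.6]
gripper_width: 0.0802
grasp_force: 0.0
t: 16.35
ee_pos: [0.5681, 0.2698, -0.0364]
orientation: [0.547, 0.837, 0.0, 0.0]
wrist_force: [0.4, 0.6, 4.8]
gripper_width: 0.066
grasp_force: 70.2
```

```bash
python3 -m inch '[[0,0,0,0,0,0],[0,0,-0.005,0,0,0],[0,0,-0.015,0,0,0],[0,0,-0.03,0,0,0],[0,0,-0.05,0,0,0],[0,0,-0.07,0,0,0],[0,0,-0.09,0,0,0],[0,0,-0.1,0,0,0],[0,0,-0.1,0,0,0],[0,0,-0.1,0,0,0]]' 60 100
python3 - <<'E'
from h import *
s=monitor.observe();print(s['moment'],s['wrist_force'])
for n in ("wrist","scene","top"): cv2.imwrite(f'pics/{n}5.png',viewer.read_camera(n)[:,:,::-1])
C=cam("wrist",s); im=cv2.imread('pics/wrist5.png'); g=cv2.imread('pics/w4.png')
# level check: head-edge rows / widths before and after
for a in (g,im):
    h=cv2.cvtColor(a,cv2.COLOR_BGR2HSV);m=(h[...,1]<40)&(h[...,2]>60)
    print([(v,*(lambda x:(x.min(),x.max()))(150+np.where(m[v,150:350])[0])) for v in (45,100,180,200,220,235)])
    print('loop top',np.where(m[:,258])[0][:3])
E
```

```text
t: 17.35
ee_pos: [0.5675, 0.2695, -0.007]
orientation: [0.547, 0.837, -0.0, -0.0]
wrist_force: [-0.3, -0.6, -2.7]
gripper_width: 0.0653
grasp_force: 110.8
[ 0.2069  0.0401 -0.0378] [-0.3219 -0.63   -2.6863]
[(45, np.int64(212), np.int64(306)), (100, np.int64(213), np.int64(303)), (180, np.int64(181), np.int64(335)), (200, np.int64(182), np.int64(333)), (220, np.int64(183), np.int64(332)), (235, np.int64(184), np.int64(330))]
loop top [38 39 40]
[(45, np.int64(207), np.int64(310)), (100, np.int64(209), np.int64(307)), (180, np.int64(175), np.int64(340)), (200, np.int64(176), np.int64(340)), (220, np.int64(177), np.int64(338)), (235, np.int64(179), np.int64(336))]
loop top [34 35 36]
```

Lifted whole (2.7 N), level to about 1°. Raise and carry to just before the mouth.

```bash
python3 -m inch '[[0,0,-0.01,0,0,0],[0,0,-0.03,0,0,0],[0,0,-0.065,0,0,0],[0,0,-0.105,0,0,0],[0,0,-0.15,0,0,0],[0,0,-0.19,0,0,0],[0,0,-0.225,0,0,0],[0,0,-0.25,0,0,0],[0,0,-0.265,0,0,0],[0,0,-0.272,0,0,0]]'
python3 -m inch '[[-0.019,-0.007,0,0,0,0.004],[-0.064,-0.022,0,0,0,0.014],[-0.134,-0.047,0,0,0,0.029],[-0.223,-0.078,0,0,0,0.049],[-0.319,-0.112,0,0,0,0.07],[-0.414,-0.145,0,0,0,0.091],[-0.503,-0.176,0,0,0,0.111],[-0.573,-0.201,0,0,0,0.126],[-0.618,-0.216,0,0,0,0.136],[-0.637,-0.223,0,0,0,0.14]]'
python3 - <<'E'
from h import *
s=monitor.observe();print(s['t'],s['ee_pos'],s['moment'])
for n in ("wrist","scene","top"): cv2.imwrite(f'pics/{n}6.png',viewer.read_camera(n)[:,:,::-1])
im=cv2.imread('pics/wrist6.png')
h=cv2.cvtColor(im,cv2.COLOR_BGR2HSV);m=(h[...,1]<40)&(h[...,2]>60)
print([(v,*(lambda x:(x.min(),x.max()))(150+np.where(m[v,150:350])[0])) for v in (45,100,180,235)])
sc=cv2.imread('pics/scene6.png');t=cv2.imread('pics/top6.png')
p=np.zeros((560,800,3),np.uint8)
p[:,:420]=cv2.resize(sc[90:230,195:300],(420,560),interpolation=3)
p[:300,420:]=cv2.resize(t[150:265,300:445],(380,300),interpolation=3)
cv2.imwrite('pics/p6.png',p)
E
```

```text
t: 18.5
ee_pos: [0.5676, 0.2696, 0.0751]
orientation: [0.547, 0.837, 0.0, 0.0]
wrist_force: [-0.5, -0.3, -3.4]
gripper_width: 0.0653
grasp_force: 110.9
t: 19.5
ee_pos: [0.5829, 0.0659, 0.0742]
orientation: [0.717, 0.697, -0.0, -0.0]
wrist_force: [-0.6, 0.7, -2.6]
gripper_width: 0.0652
grasp_force: 110.8
19.5 [0.5829 0.0659 0.0742] [ 0.2083  0.035  -0.0265]
[(45, np.int64(207), np.int64(310)), (100, np.int64(209), np.int64(307)), (180, np.int64(175), np.int64(340)), (235, np.int64(179), np.int64(336))]
```

View pics/p6.png

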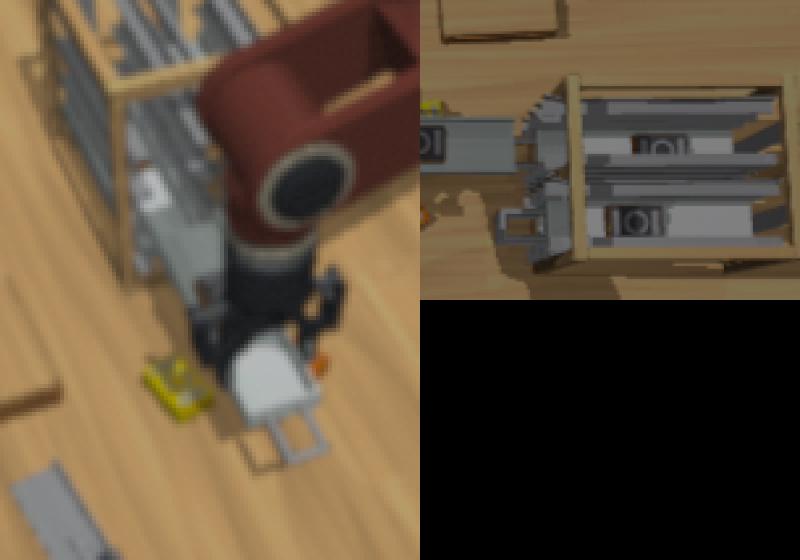

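The galley, held level with the block on it, points at the left column's mouth (open end at panel (515,145)). Check its alignment numerically.

Run:
```python
from h import *
T=cam("top");t=cv2.imread('pics/top6.png');s=monitor.observe()
h=cv2.cvtColor(t,cv2.COLOR_BGR2HSV);m=(h[...,1]<60)&(h[...,2]>60)
for u in (316,322,328,332): 
    v=np.where(m[185:225,u])[0]+185; e=ray(T,[[u,v.min()-.5],[u,v.max()+.5]],.1306); print(u,v.min(),v.max(),e[:,0],e[:,0].mean(),e[0,1], 'w',np.ptp(e[:,0]))
r=np.where(m[205,300:350])[0]+300;print('row205',r)
u=np.array([-.026,-.9997,0]);n=np.array([.9997,-.026,0])
o=np.array([.5829,.0659,.1306])+.205*u
print(o,proj(T,[o+n*.034,o-n*.034,o]), 'mouth L2',proj(T,[[.577,-.1575,.095]]))
```

```text
316 195 215 [0.6117 0.5448] 0.5782852574946732 -0.07500745839111013 w 0.06690479439529384
322 195 216 [0.6112 0.5412] 0.5762098155689744 -0.0939380122064334 w 0.07005066398374882
328 195 216 [0.6107 0.5407] 0.5757136424971536 -0.11286416203729797 w 0.0700382296699269
332 195 216 [0.6104 0.5404] 0.5753829242970996 -0.1254791493587002 w 0.0700299422833709
row205 [303 306 307 309 310 311 312 313 314 315 316 317 318 319 320 321 322 323
 324 325 326 327 328 329 330 331 332 333 334 335 344 345 346 347 348 349]
[ 0.5776 -0.139   0.1306] [[336.5528 194.0195]
 [337.2183 215.3474]
 [336.8841 204.6384]] mouth L2 [[340.9005 206.4818]]
```

```bash
python3 -m inch '[[0,0,0.007,0,0,0],[0,0,0.017,0,0,0],[0,0,0.025,0,0,0],[-0.01,0,0.029,0,0,0],[-0.04,0,0.029,0,0,0],[-0.08,0,0.029,0,0,0],[-0.12,0,0.029,0,0,0],[-0.16,0,0.029,0,0,0],[-0.19,0,0.029,0,0,0],[-0.2,0,0.029,0,0,0]]'
python3 - <<'E'
from h import *
s=monitor.observe();print(s['ee_pos'],s['moment'],s['wrist_force'])
E
```

```text
t: 20.65
ee_pos: [0.5816, 0.0063, 0.066]
orientation: [0.717, 0.697, -0.0, 0.0]
wrist_force: [-0.4, -0.4, -3.0]
gripper_width: 0.0653
grasp_force: 110.9
[0.5816 0.0063 0.066 ] [0.2101 0.044  0.0641] [-0.4397 -0.3606 -2.9669]
```

```bash
python3 -m inch '[[-0.01,0,0,0,0,0],[-0.04,0,0,0,0,0],[-0.08,0,0,0,0,0],[-0.13,0,0,0,0,0],[-0.18,0,0,0,0,0],[-0.23,0,0,0,0,0],[-0.28,0,0,0,0,0],[-0.32,0,0,0,0,0],[-0.355,0,0,0,0,0],[-0.37,0,0,0,0,0]]'
python3 - <<'E'
from h import *
s=monitor.observe();print(s['ee_pos'],s['moment'],s['wrist_force'])
E
python3 -m inch '[[0,0,0.002,0,0,0],[0,0,0.004,0,0,0],[0,0,0.006,0,0,0],[0,0,0.008,0,0,0],[0,0,0.01,0,0,0],[0,0,0.012,0,0,0],[0,0,0.014,0,0,0],[0,0,0.016,0,0,0],[0,0,0.016,0,0,0],[0,0,0.016,0,0,0]]'
python3 - <<'E'
from h import *
s=monitor.observe();print(s['ee_pos'],s['moment'],s['wrist_force'])
E
```

```text
t: 21.65
ee_pos: [0.5787, -0.1045, 0.0659]
orientation: [0.717, 0.698, 0.0, 0.0]
wrist_force: [0.5, -0.1, -2.9]
gripper_width: 0.0655
grasp_force: 110.9
[ 0.5787 -0.1045  0.0659] [ 0.2837  0.0078 -0.0376] [ 0.4564 -0.0773 -2.863 ]
t: 22.65
ee_pos: [0.5787, -0.1033, 0.0611]
orientation: [0.716, 0.698, 0.0, -0.0]
wrist_force: [-0.2, -0.6, -3.0]
gripper_width: 0.0652
grasp_force: 110.9
[ 0.5787 -0.1033  0.0611] [ 0.2694 -0.0315 -0.0447] [-0.2    -0.6307 -3.0109]
```

```bash
python3 -m inch '[[0,0,0.001,0,0,0],[0,0,0.002,0,0,0],[0,0,0.003,0,0,0],[0,0,0.004,0,0,0],[0,0,0.005,0,0,0],[0,0,0.006,0,0,0],[0,0,0.007,0,0,0],[0,0,0.008,0,0,0],[0,0,0.008,0,0,0],[0,0,0.008,0,0,0]]'
python3 - <<'E'
from h import *
s=monitor.observe();print(s['ee_pos'],s['moment'],s['wrist_force'])
E
```

```text
t: 23.65
ee_pos: [0.5788, -0.1033, 0.059]
orientation: [0.716, 0.698, 0.0, 0.0]
wrist_force: [-0.2, 1.7, 0.0]
gripper_width: 0.0654
grasp_force: 111.2
[ 0.5788 -0.1033  0.059 ] [ 0.1237  0.2165 -0.05  ] [-0.1879  1.6593  0.0242]
```

```bash
python3 -m inch '[[0,0,0.002,0,0,0],[0,0,0.002,0,0,0],[0,0,0.002,0,0,0],[0,0,0.002,0,0,0],[0,0,0.002,0,0,0],[0,0,0.002,0,0,0],[0,0,0.002,0,0,0],[0,0,0.002,0,0,0],[0,0,0.002,0,0,0],[0,0,0.002,0,0,0]]' - 30
python3 -m inch '[[0,0,0,0,0,0],[0,0,0,0,0,0],[0,0,0,0,0,0],[0,0,0,0,0,0],[0,0,0,0,0,0],[0,0,0,0,0,0],[0,0,0,0,0,0],[0,0,0,0,0,0],[0,0,0,0,0,0],[0,0,0,0,0,0]]' 80
python3 - <<'E'
from h import *
s=monitor.observe();print(s['t'],s['ee_pos'],s['moment'],s['wrist_force']);im=viewer.read_camera("wrist")[:,:,::-1];cv2.imwrite('pics/w7.png',im)
C=cam("wrist",s);h=cv2.cvtColor(im,cv2.COLOR_BGR2HSV);m=(h[...,1]<40)&(h[...,2]>60)
for v in (45,100,180,200,235):
    x=150+np.where(m[v,150:350])[0]; print(v,x.min(),x.max(),end='; ')
print('loop rows',np.where(m[:,258])[0][:25], ray(C,[[258,np.where(m[:,258])[0][0]]],.109))
E
```

```text
t: 24.65
ee_pos: [0.5789, -0.1032, 0.0584]
orientation: [0.716, 0.698, 0.0, 0.0]
wrist_force: [-3.1, 3.6, 5.0]
gripper_width: 0.0656
grasp_force: 111.8
t: 25.65
ee_pos: [0.5787, -0.1033, 0.0581]
orientation: [0.716, 0.698, 0.0, 0.0]
wrist_force: [1.0, -0.0, -0.4]
gripper_width: 0.08
grasp_force: 0.0
25.65 [ 0.5787 -0.1033  0.0581] [ 0.0009 -0.0376  0.0287] [ 0.953  -0.0216 -0.3938]
45 165 310; 100 210 349; 180 175 341; 200 176 341; 235 179 337; loop rows [ 34  35  36  37  38  39  40  41  42  43  44  45  46  47  48  49  50  51
  52  53  54 170 171 172 173] [[ 0.5817 -0.004   0.109 ]]
```

Released: the loop stays at row 34 and the rims unchanged, so the galley rests by itself. Now rise, tilt back 36° (to keep the body clear of upper runners) and go behind the loop.

```bash
python3 -m inch '[[0,0,-0.01,0,0,0],[0,0,-0.03,0,0,0],[0,0,-0.06,0,0,0],[0,0,-0.1,0,0,0],[0,0,-0.14,0,0,0],[0,0,-0.18,0,0,0],[0,0,-0.2,0,0,0],[0,0,-0.2,0,0,0],[0,0,-0.2,0,0,0],[0,0,-0.2,0,0,0]]' 85
python3 -m inch '[[0.02,0,0,0,0,0],[0.06,0,0,0,0,-0],[0.11,0,0.02,0,-0.04,0],[0.16,0,0.02,0,-0.08,0],[0.21,0,0.02,0,-0.12,0],[0.26,0,0.02,0,-0.16,0],[0.3,0,0.02,0,-0.19,0],[0.317,0,0.02,0,-0.2,0],[0.317,0,0.02,0,-0.2,0],[0.317,0,0.02,0,-0.2,0]]' 60
python3 - <<'E'
from h import *
s=monitor.observe();print(s['joint_positions'],s['moment']);im=viewer.read_camera("wrist")[:,:,::-1];cv2.imwrite('pics/w8.png',im)
Rm=R.from_quat(s['orientation']).as_matrix();print(Rm)
u=np.array([-.026,-.9997,0]);n=np.array([.9997,-.026,0]);sl=np.array([.5735,-.2975,.105]);c=sl-.1142*u
C=cam("wrist",s)
pr=proj(C,[c-.18*u+n*.02+[0,0,0],c-.18*u-n*.02,c-.129*u+n*.034+[0,0,.01],c-.125*u-n*.034+[0,0,.01]]);print('predicted loop/head corners',pr)
h=cv2.cvtColor(im,cv2.COLOR_BGR2HSV);m=(h[...,1]<40)&(h[...,2]>60)
v0=int(pr[:2,1].mean())
for v in range(max(v0-15,0),v0+50,5):
    x=np.where(m[v])[0]; 
    if len(x): print(v,np.split(x,np.where(np.diff(x)>1)[0]+1).__len__(),[(int(g[0]),int(g[-1])) for g in np.split(x,np.where(np.diff(x)>1)[0]+1) if len(g)>4])
E
```

```text
t: 26.7
ee_pos: [0.5781, -0.1031, 0.1172]
orientation: [0.716, 0.698, -0.0, -0.001]
wrist_force: [-0.4, -0.2, 0.3]
gripper_width: 0.0853
grasp_force: 0.0
t: 27.7
ee_pos: [0.5813, -0.0084, 0.1123]
orientation: [0.681, 0.664, -0.221, 0.215]
wrist_force: [-0.7, 0.2, 0.4]
gripper_width: 0.0599
grasp_force: 0.0
[ 0.173   0.149   1.7564 -0.6221  1.4138  0.3559] [ 0.3039 -0.0194  0.0034]
[[ 0.0212  0.9997 -0.0152]
 [ 0.8092 -0.026  -0.587 ]
 [-0.5872  0.0002 -0.8095]]
predicted loop/head corners [[289.221  211.3253]
 [224.1211 211.3486]
 [303.6286 260.3895]
 [210.6114 262.6432]]
211 1 [(229, 287)]
216 1 [(228, 289)]
221 2 [(228, 239), (277, 288)]
226 2 [(229, 239), (277, 287)]
231 2 [(144, 180), (230, 286)]
236 4 [(144, 158), (176, 182), (230, 244), (269, 286)]
241 6 [(137, 155), (178, 185), (193, 207), (214, 301)]
246 3 [(130, 187), (194, 211), (214, 301)]
251 5 [(129, 186), (195, 210), (214, 302), (329, 337), (506, 511)]
256 5 [(132, 184), (195, 209), (213, 303), (331, 340), (499, 511)]
```

Run:
```python
from h import *
s=monitor.observe();C=cam("wrist",s);im=cv2.imread('pics/w8.png')
u=np.array([-.026,-.9997,0]);n=np.array([.9997,-.026,0]);sl=np.array([.5735,-.2975,.105])
low=sl-[0,0,.05]
print('low loop',proj(C,[low-.18*u+n*.02,low-.18*u-n*.02,low-.125*u+n*.034+[0,0,.01]]))
h=cv2.cvtColor(im,cv2.COLOR_BGR2HSV);m=(h[...,1]<40)&(h[...,2]>60)
print(h[20:300:8,258].tolist())
for v in range(100,300,5): print(v,''.join('#' if h[v,x,1]<40 and h[v,x,2]>60 else ('d' if h[v,x,2]<=60 else '.') for x in range(120,400,3)))
```

```text
low loop [[276.9354 229.059 ]
 [236.7072 229.1236]
 [287.4175 260.9353]]
[[17, 120, 230], [17, 123, 230], [17, 124, 229], [17, 124, 231], [17, 124, 231], [17, 122, 229], [17, 121, 230], [16, 130, 198], [16, 122, 144], [16, 132, 141], [17, 125, 143], [16, 127, 143], [16, 126, 142], [16, 127, 143], [16, 122, 140], [17, 135, 140], [16, 124, 144], [16, 129, 142], [16, 128, 143], [16, 127, 141], [15, 126, 138], [16, 128, 140], [17, 129, 146], [16, 127, 143], [150, 2, 104], [9, 35, 118], [14, 79, 103], [16, 69, 129], [60, 9, 139], [60, 8, 134], [60, 2, 133], [50, 3, 237], [60, 3, 239], [53, 4, 235], [13, 164, 135]]
100 .....................###......................................................................
105 .......................###....................................................................
110 ...............####.....####..................................................................
115 .............##......#....###.................................................................
120 .............#.........#....###..................................######............
[... 2776 characters left out ...]
.......
265 ........#####dddd####ddddd###..###############################.....ddddd####ddd...............
270 .........###dddd####dddddd###...#############################......dddddd####ddd..............
275 ..........##ddd####ddddddd###...#############################......dddddd####dddd.............
280 ....#######dddd####ddddddd###....###########################.......ddddddd####dddd............
285 ##########dddd####ddddddd#####.##############################......dddddddd####dddd...........
290 #########dddd#####ddddddd#####.########...............#######.......ddddddd####ddddd..........
295 ######ddddddddd###dddddd#####..########...............#######.......ddddddd##dddddddddd.......
```

The loop (228–289 at row 216) and head match the prediction: galley level and in place. Descend along the tool axis onto the loop and close.

```bash
python3 -m inch '[[0,0,0.02,0,0,0],[0,0,0.06,0,0,0],[0,0,0.1,0,0,0],[0,0,0.13,0,0,0],[0,0,0.15,0,0,0],[0,0,0.17,0,0,0],[0,0,0.18,0,0,0],[0,0,0.19,0,0,0],[0,0,0.2,0,0,0],[0,0,0.2,0,0,0]]' 60
python3 -m inch '[[0,0,0,0,0,0],[0,0,0,0,0,0],[0,0,0,0,0,0],[0,0,0,0,0,0],[0,0,0,0,0,0],[0,0,0,0,0,0],[0,0,0,0,0,0],[0,0,0,0,0,0],[0,0,0,0,0,0],[0,0,0,0,0,0]]' 30 30
python3 - <<'E'
from h import *
s=monitor.observe();print(s['wrist_force'],s['moment']);cv2.imwrite('pics/w9.png',viewer.read_camera("wrist")[:,:,::-1])
E
```

```text
t: 28.75
ee_pos: [0.5802, -0.0435, 0.0633]
orientation: [0.681, 0.664, -0.221, 0.216]
wrist_force: [1.4, -0.5, -0.2]
gripper_width: 0.0601
grasp_force: 0.0
t: 29.75
ee_pos: [0.5804, -0.0433, 0.0636]
orientation: [0.681, 0.664, -0.221, 0.216]
wrist_force: [0.6, 2.1, 1.1]
gripper_width: 0.0388
grasp_force: 30.2
[0.6171 2.0632 1.0581] [ 0.4419 -0.1124  0.0359]
```

Loop held (38.8 mm, 30 N). Slide 60 mm along the rack axis.

```bash
python3 -m inch '[[-0.006,0,0.0044,0,0,0],[-0.018,0,0.013,0,0,0],[-0.035,0,0.0254,0,0,0],[-0.054,0,0.0392,0,0,0],[-0.074,0,0.0537,0,0,0],[-0.094,0,0.0682,0,0,0],[-0.114,0,0.0827,0,0,0],[-0.134,0,0.0972,0,0,0],[-0.151,0,0.1095,0,0,0],[-0.162,0,0.1175,0,0,0]]'
```

```text
t: 30.8
ee_pos: [0.5788, -0.1041, 0.0639]
orientation: [0.681, 0.664, -0.221, 0.216]
wrist_force: [0.0, 3.0, 3.8]
gripper_width: 0.0387
grasp_force: 30.5
```

```bash
python3 -m inch '[[-0.005,0,0.0036,0,0,0],[-0.015,0,0.0109,0,0,0],[-0.028,0,0.0203,0,0,0],[-0.043,0,0.0312,0,0,0],[-0.058,0,0.0421,0,0,0],[-0.073,0,0.053,0,0,0],[-0.088,0,0.0638,0,0,0],[-0.102,0,0.074,0,0,0],[-0.113,0,0.082,0,0,0],[-0.119,0,0.0863,0,0,0]]'
python3 - <<'E'
from h import *
s=monitor.observe();print(s['wrist_force'],s['moment'])
E
```

```text
t: 31.8
ee_pos: [0.5778, -0.1482, 0.064]
orientation: [0.681, 0.664, -0.221, 0.216]
wrist_force: [-0.1, 5.2, 5.9]
gripper_width: 0.0388
grasp_force: 30.6
[-0.0733  5.1736  5.8667] [ 0.4286 -0.0103  0.0304]
```

```bash
python3 -m inch '[[-0.0037,0,0.0007,0,0,0],[-0.0064,0,0.0026,0,0,0],[-0.0091,0,0.0046,0,0,0],[-0.0118,0,0.0065,0,0,0],[-0.0145,0,0.0085,0,0,0],[-0.0172,0,0.0105,0,0,0],[-0.0199,0,0.0124,0,0,0],[-0.0226,0,0.0144,0,0,0],[-0.0226,0,0.0144,0,0,0],[-0.0226,0,0.0144,0,0,0]]'
python3 - <<'E'
from h import *
s=monitor.observe();print(s['wrist_force'],s['moment'])
E
```

```text
t: 32.8
ee_pos: [0.5773, -0.1558, 0.0641]
orientation: [0.681, 0.664, -0.222, 0.216]
wrist_force: [0.3, 2.4, 2.6]
gripper_width: 0.0388
grasp_force: 30.4
[0.3359 2.436  2.5506] [ 0.3175 -0.1439  0.0901]
```

```bash
python3 -m inch '[[-0.0013,0,0.001,0,0,0],[-0.0027,0,0.002,0,0,0],[-0.004,0,0.003,0,0,0],[-0.0054,0,0.0039,0,0,0],[-0.0067,0,0.0049,0,0,0],[-0.0067,0,0.0049,0,0,0],[-0.0067,0,0.0049,0,0,0],[-0.0067,0,0.0049,0,0,0],[-0.0067,0,0.0049,0,0,0],[-0.0067,0,0.0049,0,0,0]]'
python3 - <<'E'
from h import *
s=monitor.observe();print(s['wrist_force'],s['moment'],s['ee_pos'])
E
```

```text
t: 33.8
ee_pos: [0.5772, -0.158, 0.064]
orientation: [0.681, 0.664, -0.221, 0.216]
wrist_force: [-0.6, 3.8, 2.8]
gripper_width: 0.0384
grasp_force: 30.5
[-0.636   3.844   2.8014] [ 0.5842 -0.0127 -0.0126] [ 0.5772 -0.158   0.064 ]
```

```bash
python3 -m inch '[[-0.0013,0,0.001,0,0,0],[-0.0027,0,0.002,0,0,0],[-0.004,0,0.003,0,0,0],[-0.0054,0,0.0039,0,0,0],[-0.0054,0,0.0039,0,0,0],[-0.0054,0,0.0039,0,0,0],[-0.0054,0,0.0039,0,0,0],[-0.0054,0,0.0039,0,0,0],[-0.0054,0,0.0039,0,0,0],[-0.0054,0,0.0039,0,0,0]]'
python3 -m inch '[[-0.0013,0,0.001,0,0,0],[-0.0027,0,0.002,0,0,0],[-0.0027,0,0.002,0,0,0],[-0.0027,0,0.002,0,0,0],[-0.0027,0,0.002,0,0,0],[-0.0027,0,0.002,0,0,0],[-0.0027,0,0.002,0,0,0],[-0.0027,0,0.002,0,0,0],[-0.0027,0,0.002,0,0,0],[-0.0027,0,0.002,0,0,0]]'
python3 - <<'E'
from h import *
s=monitor.observe();print(s['wrist_force'],s['moment'],s['ee_pos'])
im=viewer.read_camera("top")[:,:,::-1];cv2.imwrite('pics/top10.png',im);cv2.imwrite('pics/w10.png',viewer.read_camera("wrist")[:,:,::-1])
E
```

```text
t: 34.8
ee_pos: [0.5773, -0.1581, 0.064]
orientation: [0.682, 0.664, -0.22, 0.215]
wrist_force: [-1.9, 12.7, 6.0]
gripper_width: 0.0384
grasp_force: 31.1
t: 35.8
ee_pos: [0.5774, -0.1581, 0.0639]
orientation: [0.682, 0.664, -0.219, 0.214]
wrist_force: [-2.9, 17.3, 7.3]
gripper_width: 0.0389
grasp_force: 31.4
[-2.9404 17.2998  7.3345] [ 1.7871  0.3856 -0.2883] [ 0.5774 -0.1581  0.0639]
```

Stopped at y=-0.158 (expected -0.1575), force rising to 17 N: against the stop. Relieve, open, retreat along the tool axis.

```bash
python3 -m inch '[[0.003,0,-0.0022,0,0,0],[0.006,0,-0.0044,0,0,0],[0.0065,0,-0.0047,0,0,0],[0.0065,0,-0.0047,0,0,0],[0.0065,0,-0.0047,0,0,0],[0.0065,0,-0.0047,0,0,0],[0.0065,0,-0.0047,0,0,0],[0.0065,0,-0.0047,0,0,0],[0.0065,0,-0.0047,0,0,0],[0.0065,0,-0.0047,0,0,0]]'
python3 -m inch '[[0,0,0,0,0,0],[0,0,0,0,0,0],[0,0,0,0,0,0],[0,0,0,0,0,0],[0,0,0,0,0,0],[0,0,0,0,0,0],[0,0,0,0,0,0],[0,0,0,0,0,0],[0,0,0,0,0,0],[0,0,0,0,0,0]]' 60
python3 -m inch '[[0,0,-0.01,0,0,0],[0,0,-0.03,0,0,0],[0,0,-0.06,0,0,0],[0,0,-0.1,0,0,0],[0,0,-0.15,0,0,0],[0,0,-0.2,0,0,0],[0,0,-0.25,0,0,0],[0,0,-0.3,0,0,0],[0,0,-0.34,0,0,0],[0,0,-0.36,0,0,0]]'
python3 - <<'E'
from h import *
s=monitor.observe();print(s['ee_pos']);im=viewer.read_camera("wrist")[:,:,::-1];cv2.imwrite('pics/w11.png',im);C=cam("wrist",s)
t=viewer.read_camera("top")[:,:,::-1];cv2.imwrite('pics/top11.png',t)
u=np.array([-.026,-.9997,0]);n=np.array([.9997,-.026,0]);sl=np.array([.5735,-.2975,.105]);b=sl-.095*n
f=lambda c:[c-.18*u,c-.18*u+n*.02,c-.18*u-n*.02,c-.125*u+n*.034-[0,0,.01],c-.125*u-n*.034-[0,0,.01]]
print('A2',proj(C,f(sl)),'\nB2',proj(C,f(b)))
h=cv2.cvtColor(im,cv2.COLOR_BGR2HSV)
v0=int(proj(C,[sl-.18*u])[0,1])
for v in range(v0-12,v0+75,3): print(v,''.join('#' if h[v,x,1]<45 and h[v,x,2]>60 else ('d' if h[v,x,2]<=60 else '.') for x in range(90,370,2)))
E
```

```text
t: 36.9
ee_pos: [0.5774, -0.1581, 0.064]
orientation: [0.681, 0.664, -0.221, 0.215]
wrist_force: [-0.0, 8.0, 3.7]
gripper_width: 0.0386
grasp_force: 30.6
t: 37.9
ee_pos: [0.5773, -0.1586, 0.0642]
orientation: [0.681, 0.664, -0.221, 0.216]
wrist_force: [-1.1, 0.4, 0.4]
gripper_width: 0.06
grasp_force: 0.0
t: 38.9
ee_pos: [0.5797, -0.0943, 0.1532]
orientation: [0.681, 0.664, -0.221, 0.216]
wrist_force: [0.2, 0.8, 1.0]
gripper_width: 0.0601
grasp_force: 0.0
[ 0.5797 -0.0943  0.1532]
A2 [[255.8565 185.3718]
 [282.1646 185.3403]
 [229.5387 185.4034]
 [293.0764 212.3802]
 [219.0003 212.4831]] 
B2 [[130.7602 185.5218]
 [157.1145 185.4902]
 [104.3961 185.5534]
 [189.5663 212.524 ]
 [115.3824 212.627 ]]
173 .........################################################...###############################################.................................
176 ..........###############################################...###############################################.................................
179 ...........#############################################.....#########################################
[... 3108 characters left out ...]
###############################..........##########################################.....................................
248 ................#################################dddd........##########################################.............ddd####.................
251 .................#############.............######dddd........##########################################.............dddd####................
254 ..................############.............#####ddddd......############################################.............dddd#####...............
257 #########..........##########..........ddd######ddddd..#..##################################################..##....ddddd#####..............
```

```bash
python3 -m inch '[[0.01,-0.01,-0.1,0,0,0],[0.02,-0.02,-0.2,0,0,0],[0.03,-0.03,-0.3,0,0,0],[0.04,-0.04,-0.4,0,0,0],[0.05,-0.05,-0.5,0,0,0],[0.062,-0.06,-0.6,0,0,0],[0.062,-0.06,-0.6,0,0,0],[0.062,-0.06,-0.6,0,0,0],[0.062,-0.06,-0.6,0,0,0],[0.062,-0.06,-0.6,0,0,0]]' 85
python3 -m inch '[[0.01,-0.01,-0.1,0,0.03,0],[0.02,-0.02,-0.2,0,0.06,0],[0.03,-0.03,-0.3,0,0.1,0],[0.04,-0.04,-0.4,0,0.14,0],[0.05,-0.05,-0.5,0,0.17,0],[0.062,-0.06,-0.6,0,0.2,0],[0.062,-0.06,-0.6,0,0.2,0],[0.062,-0.06,-0.6,0,0.2,0],[0.062,-0.06,-0.6,0,0.2,0],[0.062,-0.06,-0.6,0,0.2,0]]'
python3 - <<'E'
from h import *
s=monitor.observe();print(s['ee_pos'],s['orientation']);im=viewer.read_camera("wrist")[:,:,::-1];cv2.imwrite('pics/w12.png',im);C=cam("wrist",s)
u=np.array([-.026,-.9997,0]);n=np.array([.9997,-.026,0]);sl=np.array([.5735,-.2975,.105]);b=sl-.095*n
for nm,c in(('A2',sl),('B2',b),('A1',sl-[0,0,.05])): print(nm,proj(C,[c-.18*u+n*.02,c-.18*u-n*.02,c-.125*u+n*.034+[0,0,.01],c-.125*u-n*.034+[0,0,.01]]).round(1).tolist())
h=cv2.cvtColor(im,cv2.COLOR_BGR2HSV);p=proj(C,[sl-.18*u])[0];v0=int(p[1]);u0=int(p[0])
for v in range(v0-22,min(v0+60,384),2): print(v,''.join('%x'%(min(h[v,x,2]//16,15)) if h[v,x,1]<60 else '.' for x in range(u0-75,u0+45)))
E
```

```text
t: 40.0
ee_pos: [0.5633, 0.025, 0.2842]
orientation: [0.681, 0.664, -0.223, 0.215]
wrist_force: [-0.1, -0.9, 0.9]
gripper_width: 0.0853
grasp_force: 0.0
t: 41.0
ee_pos: [0.5488, 0.1472, 0.4183]
orientation: [0.716, 0.698, -0.002, -0.001]
wrist_force: [-1.0, 0.5, -0.7]
gripper_width: 0.0848
grasp_force: 0.0
[0.5488 0.1472 0.4183] [ 0.7162  0.6979 -0.0019 -0.0009]
A2 [[289.1, 286.8], [266.9, 286.8], [296.3, 315.8], [259.1, 315.7]]
B2 [[236.4, 286.7], [214.2, 286.7], [244.3, 315.7], [207.1, 315.6]]
A1 [[286.8, 271.5], [266.3, 271.4], [293.5, 298.5], [259.1, 298.4]]
264 ........................................................................................................................
266 ........................................................................................................................
268 ........................................................................................................................
270 ........................................................................................................................
272 ...........................
[... 3893 characters left out ...]
......4444555555667777789bbbbbbbbbbbbbba8777788888875456...................
336 455555554577778777777777777777777776555555544.......444555555567777889abbbbbbbbbbbbba8776656666654567...................
338 455555555577778777777777777777777776555555544........55555555667777889bbbbbbbbbbbbbba877665555555456....................
340 45555555556777777777776677766666666655555554.........5555555556777789abbbbbbbbbbbbbba877665555555456....................
342 445555555577876..................44444554444.........5545445556777789abbbbbbbbbbbbbba87765555565556765..................
344 55555555456777..................34555555555443...33..5554555556777788abbbbbbbbbbbbbba8776555678887887775.45.............
```

The second loops and heads of both columns line up (rows 288 and 316), so the galley is home on the second pair; hand in.

```bash
python3 -c "
from cell import robot; print(robot.hand_in())"
```

```text
the job is handed in; nothing more can be done
None
```

I handed the job in at about 41 s: the galley is home against its stop on the second pair of runners in the left-hand column, and the robot is clear of everything; I last saw the block lying on it at the mouth and did not look again after the slide.

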